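# Load a mounted specimen under the microscope and take its picture from the key pad

## Task

Set the black specimen puck (the one with the bright square of metal) upright in the ring on the microscope's sliding stage, lowering it in rather than dropping it, then slide the stage by its red post fully home under the lens. Once it is home, take the picture on the key pad: press the amber key, then the blue, then the green, one at a time, each right down and let back up before the next, without pressing any key earlier and without ever pressing the red key. Leave the puck seated, the stage home and everything else on the bench where it was.

Things in the scene. Friction and masses are not known exactly. Their poses are not given: they have to be found in the camera images.
- puck_black: black resin puck 40 mm across and 22 mm high, an 18 mm bright square of metal in its top; loose, 50 g; origin at the centre of its underside, z up. It starts on the grey mat among two like pucks at 70 mm spacing
- nest (a point): centre of the floor inside the shallow aluminium ring on the sliding stage, where the puck's underside goes; 34 mm above the bench. The ring is 46 mm across inside, 54 mm outside, 5 mm high. The point moves with the stage; its z is up and the stage slides home along its -y
- post_top (a point): centre of the top of the red upright post on the stage, by which the stage is slid: 16 mm across, top 77 mm above the bench, free for its top 45 mm; it stands 160 mm from the nest along the nest's +y and moves with the stage
- carriage (a joint): stage travel in m: 0 fully drawn out, 0.18 fully home against its stop under the lens (home counts beyond 0.174). It grows as the stage moves along the nest's -y; it stays where it is left, about 2 N of drag
- microscope: fixed boom-stand microscope; its cream base spans its x +-85 mm, y -270 to 210 mm, 18 mm high; origin on the bench. Stage slides along its -y at x = 0. Lens barrel over its (0, -140 mm): radius 28 mm from 135 to 200 mm above the bench, 42 mm from there to 450 mm; eyepieces lean to +x. Column, radius 16 mm, at (0, -235 mm), 460 mm tall, with an arm to the barrel at 300 mm
- keypad: fixed cream key pad 135 x 135 mm, 22 mm high, carrying four keys in a square at 58 mm spacing; origin at the centre of its underside; which colour sits where varies
- key_amber_top (a point): the amber (orange) round key (lamp), 24 mm across; point at the centre of its top face, 39 mm above the bench with the key up (the point moves with the key). It stands 5 mm proud of its round black collar (40 mm across, 34 mm above the bench) and goes 5 mm straight down, fully down at 4 N, springing back up when let go
- key_blue_top (a point): the blue round key (take picture), 24 mm across; point at the centre of its top face, 39 mm above the bench with the key up (the point moves with the key). It stands 5 mm proud of its round black collar (40 mm across, 34 mm above the bench) and goes 5 mm straight down, fully down at 4 N, springing back up when let go
- key_green_top (a point): the green round key (save), 24 mm across; point at the centre of its top face, 39 mm above the bench with the key up (the point moves with the key). It stands 5 mm proud of its round black collar (40 mm across, 34 mm above the bench) and goes 5 mm straight down, fully down at 4 N, springing back up when let go
- key_red_top (a point): the red round key (delete: not to be pressed), 24 mm across; point at the centre of its top face, 39 mm above the bench with the key up (the point moves with the key). It stands 5 mm proud of its round black collar (40 mm across, 34 mm above the bench) and goes 5 mm straight down, fully down at 4 N, springing back up when let go
- key_amber (a joint): travel of the amber key, m: 0 up, 0.005 fully down; it counts as pressed beyond 0.0035
- key_blue (a joint): travel of the blue key, m: 0 up, 0.005 fully down; it counts as pressed beyond 0.0035
- key_green (a joint): travel of the green key, m: 0 up, 0.005 fully down; it counts as pressed beyond 0.0035
- key_red (a joint): travel of the red key, m: 0 up, 0.005 fully down; it counts as pressed beyond 0.0035
- puck_green: bystander: green resin puck with a copper disc, 40 mm across, 22 mm high, on the mat; origin under its centre
- puck_red: bystander: red resin puck with a brass bar, 40 mm across, 22 mm high, on the mat; origin under its centre
- mat: fixed grey mat 220 x 72 mm, 4 mm thick, its length along its x, carrying the three pucks; origin under its centre
- dish: bystander: open glass dish 90 mm across, 16 mm high; origin under its centre
- vial: bystander: small capped vial 28 mm across, 50 mm high; origin under its centre
- tweezers: bystander: flat steel tweezers lying along their x, 130 mm long, 6 mm high; origin near the middle of the underside
- slide_box: bystander: blue slide box 85 x 40 x 30 mm; origin under its centre
There are look-alikes about, which are no part of the job. What is shaped like the puck_black but purple is not meant.

How it is judged:
On the way, in this order (a step that is already met when the one before it is completed fails the run):
1. the black puck sits upright in the ring, let go (horizontal distance between puck_black and nest below 0.006 m and z of puck_black in the frame of nest between -0.003 and 0.003 m and angle between puck_black's own z axis and vertical below 0.1 rad and contact force between the fingers and puck_black below 0.1 N and value of joint carriage below 0.15 m), for 0.2 s.
2. the stage is fully home with the puck still seated (horizontal distance between puck_black and nest below 0.006 m and z of puck_black in the frame of nest between -0.003 and 0.003 m and angle between puck_black's own z axis and vertical below 0.1 rad and value of joint carriage above 0.174 m), for 0.1 s.
3. amber key down, alone (all of step 2 and value of joint key_amber above 0.0035 m and value of joint each of key_blue, key_green, key_red below 0.0015 m), for 0.04 s.
4. all keys back up (value of joint each of key_amber, key_blue, key_green, key_red below 0.001 m), for 0.04 s.
5. blue key down, alone (all of step 2 and value of joint key_blue above 0.0035 m and value of joint each of key_amber, key_green, key_red below 0.0015 m), for 0.04 s.
6. all keys back up (all of step 4), for 0.04 s.
7. green key down, alone (all of step 2 and value of joint key_green above 0.0035 m and value of joint each of key_amber, key_blue, key_red below 0.0015 m), for 0.04 s.
At the end, for the whole second after the job is handed in: the black puck rests upright in the ring (within 6 mm of its centre, underside within 3 mm of the floor, tilt under 0.1 rad), the stage is home (beyond 0.174 m), all keys are up (under 1 mm), after amber, blue and green were pressed in that order (all of step 2 and all of step 6 and linear speed of puck_black below 0.01 m/s); the robot touches nothing.
It fails at once if a key pressed while the puck is not seated in the ring or the stage is not home (value of joint any of key_amber, key_blue, key_green, key_red above 0.003 m and not ((horizontal distance between puck_black and nest below 0.006 m and z of puck_black in the frame of nest between -0.003 and 0.003 m and angle between puck_black's own z axis and vertical below 0.1 rad) and value of joint carriage above 0.174 m)).
It fails at once if the red key pressed (value of joint key_red above 0.003 m).
It fails at once if two keys down together (value of joint each of key_amber, key_blue above 0.002 m or value of joint each of key_amber, key_green above 0.002 m or value of joint each of key_amber, key_red above 0.002 m or value of joint each of key_blue, key_green above 0.002 m or value of joint each of key_blue, key_red above 0.002 m or value of joint each of key_green, key_red above 0.002 m).
It fails at once if the black puck let go more than about 12 mm above the floor of the ring (horizontal distance between puck_black and nest below 0.03 m and z of puck_black in the frame of nest above 0.012 m and contact force between the fingers and puck_black below 0.02 N).
It fails at once if another thing on the bench (puck, dish, vial, tweezers, slide box) shifted more than 30 mm (distance of any of puck_green, puck_red, dish, vial, tweezers, slide_box from where it was at the start of the episode above 0.03 m).
It also fails if it takes over 61 s, if anything falls off the work surface, if the arm or the gripper's body presses on something with over 40 N, if the wrist force passes 120 N, or if a joint passes its speed limit or range.

## Robot

A 6-joint arm with a two-finger parallel gripper is mounted at the origin on the work surface. World frame = base frame: x ahead of the robot, y to its left, z up, the work surface at z = 0. Lengths are in m, angles in rad, forces in N, time in s.
With the tool pointing down it reaches from about 0.225 to 0.875 m from the base axis. Payload 3.4 kg.
Tool frame: the origin (TCP) lies where the fingers leave the gripper's body, on its centre line; the fingertips stand 73 mm ahead of it and the grasp point (between the pads) lies 54 mm ahead of it (manip.pinch_z is the distance from the TCP to the grasp point, in m); z points along the fingers, y is the line along which they close (so a half turn about z gives the same grasp; the last joint's range is limited). The gripper opens to 85 mm and grips with 20 to 120 N. Pads are 22 mm wide; open, the fingers measure 114 mm over their backs; the gripper's body (76 mm by 85 mm) begins 54 mm behind the grasp point. The pads swing forward as they close: fully open they stand 13 mm farther back than shut.
Start: joints at [-1.243, 0.276, 1.505, -0, 1.361, -0.121], TCP at [0.249, -0.518, 0.304] pointing down, gripper open.
Joint ranges: [-2.89, 2.89], [-0.75, 2.08], [0.22, 2.7], [-1.18, 4.32], [0.11, 2.71], [-2.7, 2.7]. Speed limits (rad/s): [2.57, 2.57, 3.14, 3.14, 3.14, 3.14].

## Interface

Orientations are given as a unit quaternion [w, x, y, z].
In Python, from rig import readout, imaging, manip gives the robot as it stands. The module is installed in compiled form; this text tells all that it offers.
- The arm moves only by the tool servo_tool, never from a script. Its argument "moves" is a list of rows, each an object with "dp": the shift along the tool's x, y, z in units of 0.2 m (1.0 is 0.2 m), a list of three; "delta_rot": the turn, a rotation vector about the tool's x, y, z in units of 0.1 rad (1.0 is 0.1 rad), a list of three; "fingers": the opening, from 0 (shut) to 1 (fully open). In form: [{"dp": [dx, dy, dz], "delta_rot": [wx, wy, wz], "fingers": fingers}, ...]. A call has 1 to 5 rows; each row shifts and turns the commanded pose from where the row before left it, along the tool's axes as they then stand; what a row does not reach is not made up. A row lasts 1/10 s, in which the tool goes at most 50 mm and 8.59 degrees, less where a joint would pass 70% of its speed; a pose out of reach is approached as far as the arm can. A call with a number of a shift or a turn outside -1 to 1 is refused whole. A call with a gripper value outside its range is refused whole. The fingers move at their own pace and stop on an object; "force" is the grip in N (left out, the last holds). Time passes only in rows, so rows that do not move let the fingers close. It gives the time, the measured TCP pose, the force, the opening and the grip force at its end, in the units of the state.
- readout.get_state(): the state, without advancing time (a new reading comes with each control period).
- imaging.get_image(name): name is "scene" or "top" or "wrist"; returns (picture, depth): 400x640x3 uint8, red, green, blue; 400x640 float32, m along the optical axis (not along the pixel's ray), 0 where there is no reading.
- imaging.calibration(name): a dict with "intrinsics" (3x3 intrinsics, pixels), "R" (3x3) and "t" (3): a world point X has camera coordinates R X + t; the wrist camera has in their place "hand_eye" (4x4, takes a point from camera to tool coordinates, whose origin is the TCP and whose axes are the flange's). Camera axes: x right, y down, z forward; pixel columns grow to the right and rows downward; lengths in m; the calibration is good to about 2 mm. A picture is of the moment at which its call begins: read the wrist's pose just before it. calibration takes no time and is no camera call.
- manip.sign_off(): hands the job in; it is judged then, once.
The state is a dict: "clock": time; "qpos": joint angles; "qd": joint speeds; "effort": joint torques, N m; "position": TCP position; "ee_rot": TCP orientation; "contact_force": force on the tool from outside, world axes, zero at the start; "moment": the same for the moment, N m; "width": finger opening in m; "gripper_force": force on a finger pad.
Only numpy, scipy, OpenCV 4.12 (cv2) and the standard library are available. Lean on these libraries where they do the work, as an engineer would, in place of code of your own. Each camera call takes 0.05 s, during which the arm holds its last target. There are 200 camera calls.

## Working session

There is one attempt and no reset: what is moved stays moved. The work goes in short steps, Python scripts to look and compute and a tool call to move; the robot and the scene stay as the last step left them, time stands still between calls to the robot, and variables do not carry over. Pictures are saved under pics/ and viewed, at most 11 in all, crops included, and the job is handed in when it is done.

Besides the shell and the picture viewer there is one more tool, called after ">>>" by a JSON object that holds its "api" and its "payload". servo_tool: Moves the arm, as the interface text tells. Its arguments: {"type":"object","properties":{"moves":{"type":"array"},"force":{"type":"number"}},"required":["moves"]}

```bash
mkdir -p pics
cat > h.py <<'E'
import numpy as np, cv2
from rig import readout, imaging, manip
from scipy.spatial.transform import Rotation as Ro
def st(): return readout.get_state()
def cam(n, s=None):
    c=imaging.calibration(n); K=np.array(c["intrinsics"])
    if n!="wrist": R=np.array(c["R"]);t=np.array(c["t"])
    else:
        s=s or st(); q=s["ee_rot"]; T=np.eye(4); T[:3,:3]=Ro.from_quat([q[1],q[2],q[3],q[0]]).as_matrix(); T[:3,3]=s["position"]
        M=np.linalg.inv(T@np.array(c["hand_eye"])); R=M[:3,:3]; t=M[:3,3]
    return K,R,t
def ray(C,uv):
    K,R,t=C; d=R.T@np.linalg.solve(K,[uv[0],uv[1],1]); return -R.T@t,d
def onz(C,uv,z):
    o,d=ray(C,uv); return o+d*(z-o[2])/d[2]
def proj(C,X):
    K,R,t=C; p=K@(R@np.array(X)+t); return p[:2]/p[2]
def cloud(C,depth):
    K,R,t=C; v,u=np.mgrid[:depth.shape[0],:depth.shape[1]]
    p=np.stack([(u-K[0,2])/K[0,0]*depth,(v-K[1,2])/K[1,1]*depth,depth],-1)
    return (p-t)@R
def tri(C1,u1,C2,u2):
    o1,d1=ray(C1,u1);o2,d2=ray(C2,u2); A=np.stack([d1,-d2],1); x=np.linalg.lstsq(A,o2-o1,rcond=None)[0]
    a,b=o1+d1*x[0],o2+d2*x[1]; return (a+b)/2,np.linalg.norm(a-b)
E
python3 - <<'E'
from h import *
for n in("scene","top"):
    im,d=imaging.get_image(n); cv2.imwrite(f"pics/{n}0.png",im[...,::-1]); np.savez(f"{n}0.npz",im=im,d=d)
    K,R,t=cam(n); print(n,(-R.T@t).round(3),K[0,0])
s=st(); print(s["clock"],s["position"],s["ee_rot"],s["width"],s["contact_force"]); print(imaging.calibration("wrist")["hand_eye"],manip.pinch_z)
E
```

```text
scene [0.961 0.33  0.792] 412.08847192872554
top [0.317 0.1   1.42 ] 519.3840034564261
0.1 [ 0.24935927 -0.51773115  0.30311198] [-8.30042182e-04  9.74931077e-01  2.22505502e-01 -8.45549545e-05] 0.08518124065224127 [ 0.1671655  -0.60829425 -0.33256756]
[[ 1.30130810e-04 -9.60203053e-01 -2.79302847e-01  7.08016277e-02]
 [ 9.99999366e-01  4.37446102e-04 -1.03796420e-03 -8.97141642e-04]
 [ 1.11883633e-03 -2.79302534e-01  9.60202501e-01 -7.12964054e-02]
 [ 0.00000000e+00  0.00000000e+00  0.00000000e+00  1.00000000e+00]] 0.0539
```

View pics/top0.png

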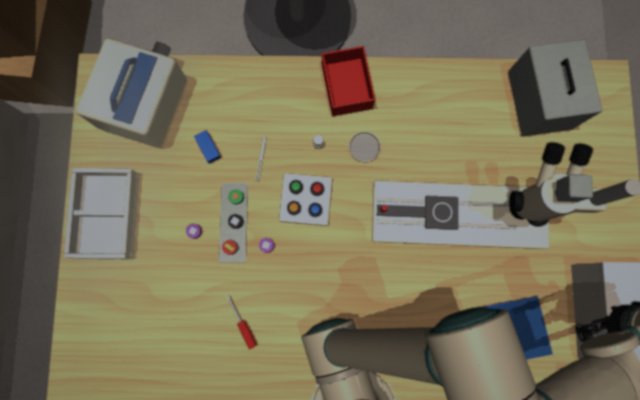

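View pics/scene0.png

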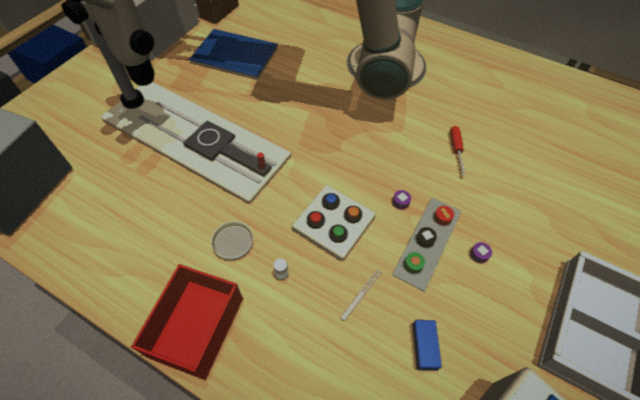

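Candidates in the top view: the black puck at (235,221); purple look-alikes at (194,231) and (267,245); green puck at (236,197); red puck at (230,247). In the scene view the black one is at (427,237) and the purple ones are at (402,199) and (482,252). I choose the black one in the middle of the mat. The ring is at top (442,212), the post at (384,209), and the keys at green (296,187), red (317,189), amber (294,208) and blue (315,210).

Run:
```python
from h import *
D={n:np.load(f"{n}0.npz") for n in("top","scene")}; C={n:cam(n) for n in D}
def blob(n,uv,f,r=12):
    im=D[n]["im"]; hsv=cv2.cvtColor(im,cv2.COLOR_RGB2HSV).astype(int); m=f(hsv)
    v,u=np.mgrid[:400,:640]; m=m&((u-uv[0])**2+(v-uv[1])**2<r*r)
    k,l,s,c=cv2.connectedComponentsWithStats(m.astype(np.uint8)); 
    if k<2: return None
    i=1+np.argmax(s[1:,4]); return c[i],s[i,4]
sat=lambda lo,hi,s=130:(lambda h:((h[...,0]>=lo)&(h[...,0]<=hi) if lo<=hi else (h[...,0]>=lo)|(h[...,0]<=hi))&(h[...,1]>s)&(h[...,2]>60))
bright=lambda h:(h[...,1]<70)&(h[...,2]>130)
T={"puck":((235,221),(427,237),bright,7),"amber":((294,208),(353,213),sat(5,22),9),"blue":((315,210),(331,200),sat(100,130),9),
"green":((296,187),(338,232),sat(45,90,90),9),"red":((317,189),(316,218),sat(170,5),9),"post":((384,209),(261,157),sat(170,8),9)}
for k,(a,b,f,r) in T.items():
    A=blob("top",a,f,r);B=blob("scene",b,f,r+3)
    if A is None or B is None: print(k,A,B);continue
    p,e=tri(C["top"],A[0],C["scene"],B[0]); print(k,A[0].round(1),A[1],B[0].round(1),B[1],p.round(4),round(e,4))
# crops
im=np.hstack([cv2.resize(D["top"]["im"][165:265,180:340],(640,400),interpolation=2)]); cv2.imwrite("pics/c1.png",im[...,::-1])
P=cloud(C["top"],D["top"]["d"])
for uv in[(235,221),(442,212),(384,209),(430,200),(194,231),(400,190)]: print(uv,P[uv[1],uv[0]].round(4))
```

```text
puck [234.4 220.6] 34 [427.2 234.3] 59 [0.4862 0.3224 0.0263] 0.0042
amber [293.5 207. ] 74 [353.  211.6] 107 [0.5233 0.1633 0.0371] 0.0046
blue [314.9 208.9] 67 [330.7 197.8] 67 [0.5184 0.1054 0.0395] 0.0043
green [295.4 185.8] 72 [338.2 230.5] 99 [0.581  0.159  0.0392] 0.0042
red [316.8 187.9] 72 [315.4 216.5] 93 [0.576  0.1009 0.0386] 0.0042
post [383.7 208.3] 34 [260.7 160.4] 81 [ 0.52   -0.0777  0.0533] 0.0045
(235, 221) [0.4853 0.3183 0.0288]
(442, 212) [ 0.516  -0.2396  0.0327]
(384, 209) [ 0.515  -0.0766  0.0819]
(430, 200) [ 0.5478 -0.2073  0.036 ]
(194, 231) [0.4574 0.4283 0.0244]
(400, 190) [0.3172 0.1003 1.4199]
```

View pics/c1.png

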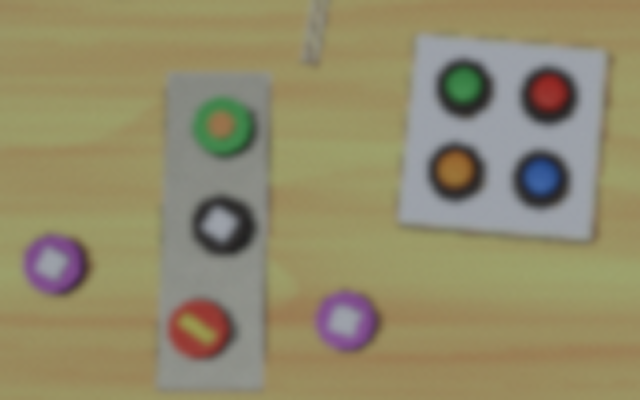

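The crop confirms it: the black puck at crop (222,225) has a bright square, sits between green and red on the mat, and the purple ones are off the mat. The heights match (puck 26 mm, keys about 39 mm). Next I align the tool yaw and look at the nest with the wrist camera on the way.

>>> {"api": "servo_tool", "payload": {"moves": [{"dp": [0, 0, 0], "delta_rot": [0, 0, 0.9], "fingers": 1}, {"dp": [0, 0, 0], "delta_rot": [0, 0, 0.9], "fingers": 1}, {"dp": [0, 0, 0], "delta_rot": [0, 0, 0.9], "fingers": 1}, {"dp": [0, 0, 0], "delta_rot": [0, 0, 0.9], "fingers": 1}, {"dp": [0, 0, 0], "delta_rot": [0, 0, 0.9], "fingers": 1}], "force": 30}}

```text
clock: 0.6
position: [0.2494, -0.5178, 0.3034]
ee_rot: [-0.001, 1.0, -0.002, -0.0]
contact_force: [0.1, -0.3, 0.2]
width: 0.0855
gripper_force: 0.0
```

>>> {"api": "servo_tool", "payload": {"moves": [{"dp": [0.16, -0.17, 0], "delta_rot": [0, 0, 0], "fingers": 1}, {"dp": [0.16, -0.17, 0], "delta_rot": [0, 0, 0], "fingers": 1}, {"dp": [0.16, -0.17, 0], "delta_rot": [0, 0, 0], "fingers": 1}, {"dp": [0.16, -0.17, 0], "delta_rot": [0, 0, 0], "fingers": 1}, {"dp": [0.16, -0.17, 0], "delta_rot": [0, 0, 0], "fingers": 1}]}}

```text
clock: 1.1
position: [0.4105, -0.3467, 0.3035]
ee_rot: [-0.0, 1.0, -0.001, -0.0]
contact_force: [0.8, 0.0, 0.4]
width: 0.0854
gripper_force: 0.0
```

>>> {"api": "servo_tool", "payload": {"moves": [{"dp": [0.16, -0.17, 0], "delta_rot": [0, 0, 0], "fingers": 1}, {"dp": [0.16, -0.17, 0], "delta_rot": [0, 0, 0], "fingers": 1}, {"dp": [0.16, -0.17, 0], "delta_rot": [0, 0, 0], "fingers": 1}, {"dp": [0, 0, 0], "delta_rot": [0, 0, 0], "fingers": 1}, {"dp": [0, 0, 0], "delta_rot": [0, 0, 0], "fingers": 1}]}}

```text
clock: 1.6
position: [0.5061, -0.2455, 0.3033]
ee_rot: [0.0, 1.0, 0.001, -0.001]
contact_force: [-0.6, -0.3, 0.0]
width: 0.0852
gripper_force: 0.0
```

Run:
```python
from h import *
s=st(); im,d=imaging.get_image("wrist"); C=cam("wrist",s); np.savez("w1.npz",im=im,d=d,K=C[0],R=C[1],t=C[2]); cv2.imwrite("pics/w1.png",im[...,::-1])
print(s["clock"],s["position"],s["ee_rot"],s["qpos"]); print(proj(C,(.516,-.24,.034)),proj(C,(.518,-.078,.077)),C[0][0,0])
```

```text
1.6 [ 0.50607109 -0.24549006  0.30333648] [ 2.59280768e-05  9.99999418e-01  7.80701418e-04 -7.43534340e-04] [-5.74901999e-01  2.57948637e-01  1.53181642e+00 -8.73700838e-04
  1.35304683e+00  9.94522192e-01]
[313.73109726 161.99971547] [128.22014067 168.04018891] 344.72443447883785
```

View pics/w1.png

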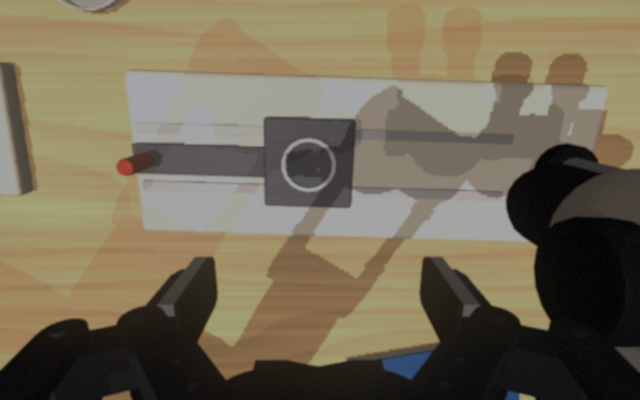

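Wrist view: ring at (308,164), red post top at (125,167). I take a second wrist position 0.1 m along for triangulation.

>>> {"api": "servo_tool", "payload": {"moves": [{"dp": [0, -0.2, 0], "delta_rot": [0, 0, 0], "fingers": 1}, {"dp": [0, -0.2, 0], "delta_rot": [0, 0, 0], "fingers": 1}, {"dp": [0, -0.2, 0], "delta_rot": [0, 0, 0], "fingers": 1}, {"dp": [0, 0, 0], "delta_rot": [0, 0, 0], "fingers": 1}, {"dp": [0, 0, 0], "delta_rot": [0, 0, 0], "fingers": 1}]}}

```text
clock: 2.15
position: [0.5053, -0.1272, 0.3041]
ee_rot: [0.001, 1.0, -0.001, -0.0]
contact_force: [0.2, 0.2, 0.7]
width: 0.0854
gripper_force: 0.0
```

```bash
cat > ring.py <<'E'
from h import *
def ring(im,uv0,r=40):
    # bright ring on the dark plate: fill the plate's holes, take bright contour
    g=cv2.cvtColor(im,cv2.COLOR_RGB2GRAY); u,v=map(int,uv0); o=(max(u-r,0),max(v-r,0)); c=g[o[1]:v+r,o[0]:u+r]
    m=(c>110).astype(np.uint8); k,l,s,ce=cv2.connectedComponentsWithStats(m)
    best=min((i for i in range(1,k) if s[i,4]>60),key=lambda i:np.hypot(*(ce[i]-[u-o[0],v-o[1]])))
    cn=max(cv2.findContours((l==best).astype(np.uint8),0,1)[0],key=cv2.contourArea)
    e=cv2.fitEllipse(cn); return np.array(e[0])+o,e[1]
def red(im,uv0,r=25):
    h=cv2.cvtColor(im,cv2.COLOR_RGB2HSV).astype(int); m=((h[...,0]<8)|(h[...,0]>170))&(h[...,1]>150)&(h[...,2]>60)
    v,u=np.nonzero(m); k=np.hypot(u-uv0[0],v-uv0[1])<r; return np.stack([u[k],v[k]],1)
E
python3 - <<'E'
from ring import *
s=st(); im,d=imaging.get_image("wrist"); C2=cam("wrist",s); np.savez("w2.npz",im=im,d=d); cv2.imwrite("pics/w2.png",im[...,::-1])
z=np.load("w1.npz"); C1=(z["K"],z["R"],z["t"]); print(s["position"])
a,ea=ring(z["im"],(308,164)); b,eb=ring(im,proj(C2,onz(C1,(308,164),.039)))
print(a,ea,b,eb,tri(C1,a,C2,b),[onz(C,x,.039).round(4) for C,x in((C1,a),(C2,b))])
Ct=cam("top"); at,et=ring(np.load("top0.npz")["im"],(442,212),20); print("top",at,et,onz(Ct,at,.039).round(4))
for n,C,i,dd in((1,C1,z["im"],z["d"]),(2,C2,im,d)):
    p=red(i,proj(C,(.518,-.078,.077)),30); P=cloud(C,dd)[p[:,1],p[:,0]]; k=abs(P[:,2]-.077)<.006
    m=p[k].mean(0); print(n,len(p),k.sum(),m,P[k].mean(0).round(4),onz(C,m,.077).round(4))
E
```

```text
[ 0.50527391 -0.12721732  0.30406059]
[307.90306473 164.64715195] (50.77256393432617, 51.199684143066406) [427.79416275 163.67383957] (47.71891784667969, 52.21312713623047) (array([ 0.5145554 , -0.23434986,  0.03987809]), np.float64(0.0002869593328187383)) [array([ 0.5142, -0.2343,  0.039 ]), array([ 0.5145, -0.2346,  0.039 ])]
top [440.89331245 211.79887199] (42.92152786254883, 45.8178596496582) [ 0.5156 -0.2351  0.039 ]
1 196 194 [124.84536082 167.08762887] [ 0.5191 -0.0759  0.0782] [ 0.5188 -0.0752  0.077 ]
2 181 180 [259.51666667 166.16111111] [ 0.5197 -0.0753  0.0782] [ 0.5195 -0.0751  0.077 ]
```

Nest is at (0.5145,-0.2345) with the ring top measured at 0.040. The post is at (0.519,-0.075) with top at 0.078, 159 mm from the nest. Both agree with the text. Now to the puck.

>>> {"api": "servo_tool", "payload": {"moves": [{"dp": [-0.01, -0.22, 0], "delta_rot": [0, 0, 0], "fingers": 1}, {"dp": [-0.01, -0.22, 0], "delta_rot": [0, 0, 0], "fingers": 1}, {"dp": [-0.01, -0.22, 0], "delta_rot": [0, 0, 0], "fingers": 1}, {"dp": [-0.01, -0.22, 0], "delta_rot": [0, 0, 0], "fingers": 1}, {"dp": [-0.01, -0.22, 0], "delta_rot": [0, 0, 0], "fingers": 1}]}}

```text
clock: 2.7
position: [0.4967, 0.0931, 0.3039]
ee_rot: [0.0, 1.0, -0.002, 0.0]
contact_force: [1.5, -0.4, -0.4]
width: 0.0857
gripper_force: 0.0
```

>>> {"api": "servo_tool", "payload": {"moves": [{"dp": [-0.01, -0.22, 0], "delta_rot": [0, 0, 0], "fingers": 1}, {"dp": [-0.01, -0.22, 0], "delta_rot": [0, 0, 0], "fingers": 1}, {"dp": [-0.01, -0.22, 0], "delta_rot": [0, 0, 0], "fingers": 1}, {"dp": [0, 0, 0], "delta_rot": [0, 0, 0], "fingers": 1}, {"dp": [0, 0, 0], "delta_rot": [0, 0, 0], "fingers": 1}]}}

```text
clock: 3.2
position: [0.4912, 0.2249, 0.3035]
ee_rot: [0.001, 1.0, -0.001, -0.0]
contact_force: [0.6, -1.1, -0.0]
width: 0.0855
gripper_force: 0.0
```

```bash
cat > snap.py <<'E'
import sys
from h import *
s=st(); im,d=imaging.get_image("wrist"); C=cam("wrist",s); n=sys.argv[1]; np.savez(n+".npz",im=im,d=d,K=C[0],R=C[1],t=C[2]); cv2.imwrite(f"pics/{n}.png",im[...,::-1]); print(s["clock"],s["position"],s["ee_rot"],s["qpos"][5])
E
python3 snap.py w3
```

```text
3.2 [0.49116103 0.22485071 0.30350376] [ 7.29239378e-04  9.99999582e-01 -5.49445057e-04 -5.67616100e-05] 1.8734408343661944
```

>>> {"api": "servo_tool", "payload": {"moves": [{"dp": [0, -0.24, 0], "delta_rot": [0, 0, 0], "fingers": 1}, {"dp": [0, -0.24, 0], "delta_rot": [0, 0, 0], "fingers": 1}, {"dp": [0, 0, 0], "delta_rot": [0, 0, 0], "fingers": 1}, {"dp": [0, 0, 0], "delta_rot": [0, 0, 0], "fingers": 1}]}}

```text
clock: 3.65
position: [0.4912, 0.3203, 0.3035]
ee_rot: [0.001, 1.0, -0.001, -0.0]
contact_force: [-1.0, -1.1, 0.6]
width: 0.0854
gripper_force: 0.0
```

```bash
python3 snap.py w4
cat > pk.py <<'E'
from h import *
z=[np.load(n+".npz") for n in("w3","w4")]; C=[(a["K"],a["R"],a["t"]) for a in z]; g=[]
for a,c in zip(z,C):
    h=cv2.cvtColor(a["im"],cv2.COLOR_RGB2HSV).astype(int); e=proj(c,(.486,.3224,.026))
    m=((h[...,1]<70)&(h[...,2]>110)).astype(np.uint8); dk=(h[...,2]<75).astype(np.uint8)
    v,u=np.mgrid[:400,:640]; near=np.hypot(u-e[0],v-e[1])<45; m&=near; dk&=near
    full=cv2.morphologyEx(dk,cv2.MORPH_OPEN,np.ones((3,3))); k,l,s,ce=cv2.connectedComponentsWithStats(full); i=1+np.argmax(s[1:,4])
    cn=max(cv2.findContours((l==i).astype(np.uint8),0,1)[0],key=cv2.contourArea); hull=cv2.convexHull(cn)
    ins=np.zeros(m.shape,np.uint8); cv2.fillConvexPoly(ins,hull,1); k,l,s,ce=cv2.connectedComponentsWithStats(m&ins); i=1+np.argmax(s[1:,4])
    g.append(ce[i]); print(e,ce[i],s[i],cv2.minEnclosingCircle(hull),onz(c,ce[i],.026).round(4)); P=cloud(c,a["d"]); w=ce[i].round().astype(int); print(P[w[1],w[0]])
print(tri(C[0],g[0],C[1],g[1]))
E
python3 pk.py
```

```text
3.65 [0.49123355 0.32031909 0.30349248] [ 8.21904342e-04  9.99999141e-01 -1.01059485e-03 -1.45645334e-04] 2.0329773934744466
[224.35979821 175.54717653] [222.37151703 176.95975232] [211 166  24  23 323] ((225.33999633789062, 174.25999450683594), 20.480897903442383) [0.4845 0.3246 0.026 ]
[0.4845077  0.32490848 0.02617425]
[316.75382129 175.48032882] [315.06440678 177.49491525] [304 167  23  22 295] ((315.2406005859375, 173.92491149902344), 19.781972885131836) [0.4839 0.3242 0.026 ]
[0.48484581 0.32419963 0.02801352]
(array([0.48455014, 0.32413654, 0.02760454]), np.float64(0.0006167704572229705))
```

View pics/w4.png

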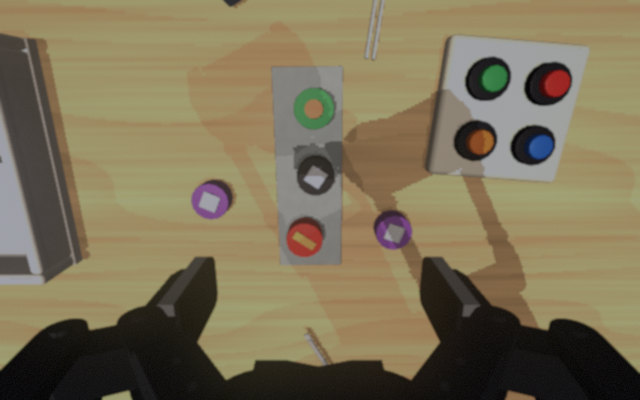

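The black puck is centred under the tool at (315,176), at (0.4845,0.324), top about 26–28 mm. I check the fingertip depth from the depth picture while aligning.

>>> {"api": "servo_tool", "payload": {"moves": [{"dp": [-0.033, -0.018, 0.2], "delta_rot": [0, 0, 0], "fingers": 0.62}, {"dp": [0, 0, 0.2], "delta_rot": [0, 0, 0], "fingers": 0.62}, {"dp": [0, 0, 0.2], "delta_rot": [0, 0, 0], "fingers": 0.62}, {"dp": [0, 0, 0], "delta_rot": [0, 0, 0], "fingers": 0.62}, {"dp": [0, 0, 0], "delta_rot": [0, 0, 0], "fingers": 0.62}]}}

```text
clock: 4.2
position: [0.4845, 0.3237, 0.1843]
ee_rot: [0.0, 1.0, -0.002, -0.0]
contact_force: [0.6, 0.1, 1.2]
width: 0.053
gripper_force: 0.0
```

```bash
python3 snap.py w5
python3 - <<'E'
from h import *
H=np.array(imaging.calibration("wrist")["hand_eye"])
for n in("w4","w5"):
    a=np.load(n+".npz"); K=a["K"]; d=a["d"]; v,u=np.mgrid[:400,:640]
    p=np.stack([(u-K[0,2])/K[0,0]*d,(v-K[1,2])/K[1,1]*d,d],-1)@H[:3,:3].T+H[:3,3]
    k=(d>0)&(abs(p[...,0])<.02)&(abs(p[...,1])<.07)&(p[...,2]<.11)&(p[...,2]>.02)
    q=p[k]
    for sg in(-1,1):
        w=q[q[:,1]*sg>.005]; print(n,sg,len(w),"tip z",np.percentile(w[:,2],[90,99,100]).round(4),"inner y",np.percentile(abs(w[:,1]),[0,2]).round(4), "x",w[:,0].min().round(4),w[:,0].max().round(4)) if len(w) else 0
E
```

```text
4.2 [0.48453612 0.32367669 0.18429544] [ 4.18397269e-04  9.99998476e-01 -1.67905996e-03 -2.32616050e-04] 2.044248740780447
w4 -1 3376 tip z [0.0508 0.0571 0.0588] inner y [0.0425 0.043 ] x -0.0122 0.0115
w4 1 3383 tip z [0.0509 0.0571 0.0585] inner y [0.0413 0.0416] x -0.0122 0.0113
w5 -1 3306 tip z [0.0576 0.0656 0.0677] inner y [0.0267 0.0269] x -0.0121 0.0137
w5 1 3328 tip z [0.0576 0.0657 0.0682] inner y [0.0254 0.0256] x -0.012 0.014
```

>>> {"api": "servo_tool", "payload": {"moves": [{"dp": [0, 0, 0.15], "delta_rot": [0, 0, 0], "fingers": 0.62}, {"dp": [0, 0, 0.15], "delta_rot": [0, 0, 0], "fingers": 0.62}, {"dp": [0, 0, 0.14], "delta_rot": [0, 0, 0], "fingers": 0.62}, {"dp": [0, 0, 0.07], "delta_rot": [0, 0, 0], "fingers": 0.62}, {"dp": [0, 0, 0], "delta_rot": [0, 0, 0], "fingers": 0.62}], "force": 30}}

```text
clock: 4.75
position: [0.4846, 0.325, 0.0824]
ee_rot: [0.0, 1.0, -0.001, 0.0]
contact_force: [-1.1, -0.3, 0.1]
width: 0.0529
gripper_force: 0.0
```

>>> {"api": "servo_tool", "payload": {"moves": [{"dp": [0, 0, 0], "delta_rot": [0, 0, 0], "fingers": 0.4}, {"dp": [0, 0, 0], "delta_rot": [0, 0, 0], "fingers": 0.3}, {"dp": [0, 0, 0], "delta_rot": [0, 0, 0], "fingers": 0.3}, {"dp": [0, 0, 0], "delta_rot": [0, 0, 0], "fingers": 0.3}, {"dp": [0, 0, 0], "delta_rot": [0, 0, 0], "fingers": 0.3}]}}

```text
clock: 5.25
position: [0.4856, 0.3259, 0.0842]
ee_rot: [-0.001, 1.0, -0.001, 0.002]
contact_force: [0.7, 0.0, 6.6]
width: 0.0387
gripper_force: 30.7
```

>>> {"api": "servo_tool", "payload": {"moves": [{"dp": [0, 0, -0.1], "delta_rot": [0, 0, 0], "fingers": 0.3}, {"dp": [0, 0, -0.2], "delta_rot": [0, 0, 0], "fingers": 0.3}, {"dp": [0, 0, -0.2], "delta_rot": [0, 0, 0], "fingers": 0.3}, {"dp": [0, 0, 0], "delta_rot": [0, 0, 0], "fingers": 0.3}, {"dp": [0, 0, 0], "delta_rot": [0, 0, 0], "fingers": 0.3}]}}

```text
clock: 5.75
position: [0.4842, 0.3255, 0.1835]
ee_rot: [-0.001, 1.0, -0.001, 0.001]
contact_force: [-0.9, 0.1, -0.6]
width: 0.0386
gripper_force: 30.4
```

```bash
python3 snap.py w6
python3 - <<'E'
from h import *
a=np.load("w6.npz"); cv2.imwrite("pics/w6c.png",cv2.resize(a["im"][200:400,160:480],(800,500))[...,::-1])
H=np.array(imaging.calibration("wrist")["hand_eye"]);K=a["K"];d=a["d"]; v,u=np.mgrid[:400,:640]
p=np.stack([(u-K[0,2])/K[0,0]*d,(v-K[1,2])/K[1,1]*d,d],-1)@H[:3,:3].T+H[:3,3]
h=cv2.cvtColor(a["im"],cv2.COLOR_RGB2HSV).astype(int)
k=(abs(p[...,0])<.025)&(abs(p[...,1])<.017)&(p[...,2]>.04)&(p[...,2]<.09); q=p[k]; print(len(q),q.mean(0),q.min(0),q.max(0))
m=q[:,2]<np.median(q[:,2])+.003; q=q[m]; A=np.c_[q[:,:2],np.ones(len(q))]; f=np.linalg.lstsq(A,q[:,2],rcond=None)[0]; print("plane",f)
b=k&(h[...,1]<90)&(h[...,2]>90); print("square centre tool",b.sum(),p[b].mean(0))
s=st(); print(s["width"],s["gripper_force"],s["contact_force"])
E
```

```text
5.75 [0.48424334 0.32549168 0.18350128] [-7.21708041e-04  9.99998518e-01 -5.45198707e-04  1.46458296e-03] 2.0445116788062876
7112 [ 0.00304206 -0.00028604  0.05856051] [-0.02034082 -0.01699414  0.05420186] [0.01948357 0.01699997 0.07956896]
plane [0.01178914 0.00102819 0.05686046]
square centre tool 1743 [-0.00021822 -0.00080017  0.0569123 ]
0.038709976448891285 30.352463722229004 [-0.28979958  0.39069406 -0.58539499]
```

View pics/w6c.png

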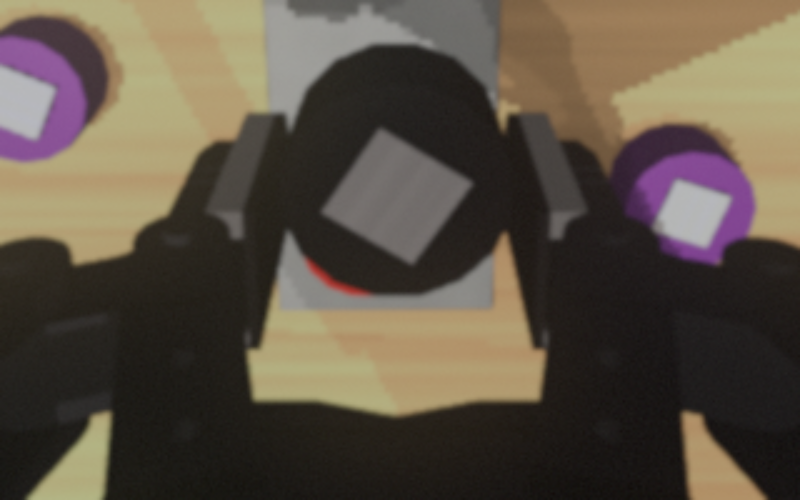

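The puck is held level and centred, and the pads grip its upper part (underside about 79 mm ahead of the TCP). I carry it over to the nest.

>>> {"api": "servo_tool", "payload": {"moves": [{"dp": [0, 0, -0.1], "delta_rot": [0, 0, 0], "fingers": 0.3}, {"dp": [0.01, 0.1, 0], "delta_rot": [0, 0, 0], "fingers": 0.3}, {"dp": [0.01, 0.2, 0], "delta_rot": [0, 0, 0], "fingers": 0.3}, {"dp": [0.01, 0.2, 0], "delta_rot": [0, 0, 0], "fingers": 0.3}, {"dp": [0.01, 0.2, 0], "delta_rot": [0, 0, 0], "fingers": 0.3}]}}

```text
clock: 6.3
position: [0.4905, 0.1838, 0.2]
ee_rot: [0.001, 1.0, -0.0, -0.002]
contact_force: [0.5, 0.3, -0.5]
width: 0.0387
gripper_force: 30.4
```

>>> {"api": "servo_tool", "payload": {"moves": [{"dp": [0.01, 0.2, 0], "delta_rot": [0, 0, 0], "fingers": 0.3}, {"dp": [0.01, 0.2, 0], "delta_rot": [0, 0, 0], "fingers": 0.3}, {"dp": [0.01, 0.2, 0], "delta_rot": [0, 0, 0], "fingers": 0.3}, {"dp": [0.01, 0.2, 0], "delta_rot": [0, 0, 0], "fingers": 0.3}, {"dp": [0.01, 0.2, 0], "delta_rot": [0, 0, 0], "fingers": 0.3}]}}

```text
clock: 6.8
position: [0.5002, -0.0162, 0.2002]
ee_rot: [-0.0, 1.0, -0.001, -0.002]
contact_force: [0.3, 0.2, -0.3]
width: 0.0387
gripper_force: 30.4
```

>>> {"api": "servo_tool", "payload": {"moves": [{"dp": [0.01, 0.2, 0], "delta_rot": [0, 0, 0], "fingers": 0.3}, {"dp": [0.01, 0.2, 0], "delta_rot": [0, 0, 0], "fingers": 0.3}, {"dp": [0.01, 0.2, 0], "delta_rot": [0, 0, 0], "fingers": 0.3}, {"dp": [0.01, 0.2, 0], "delta_rot": [0, 0, 0], "fingers": 0.3}, {"dp": [0.01, 0.1, 0], "delta_rot": [0, 0, 0], "fingers": 0.3}]}}

```text
clock: 7.3
position: [0.5105, -0.1976, 0.2001]
ee_rot: [-0.0, 1.0, -0.002, -0.001]
contact_force: [0.3, 0.6, -0.9]
width: 0.0386
gripper_force: 30.4
```

>>> {"api": "servo_tool", "payload": {"moves": [{"dp": [0, 0, 0], "delta_rot": [0, 0, 0], "fingers": 0.3}, {"dp": [0, 0, 0], "delta_rot": [0, 0, 0], "fingers": 0.3}]}}

```text
clock: 7.5
position: [0.5103, -0.1944, 0.2003]
ee_rot: [-0.001, 1.0, -0.001, -0.002]
contact_force: [-0.8, 0.3, -0.7]
width: 0.0387
gripper_force: 30.4
```

>>> {"api": "servo_tool", "payload": {"moves": [{"dp": [0.022, 0.1, 0], "delta_rot": [0, 0, 0], "fingers": 0.3}, {"dp": [0, 0.105, 0.1], "delta_rot": [0, 0, 0], "fingers": 0.3}, {"dp": [0, 0, 0.14], "delta_rot": [0, 0, 0], "fingers": 0.3}, {"dp": [0, 0, 0], "delta_rot": [0, 0, 0], "fingers": 0.3}, {"dp": [0, 0, 0], "delta_rot": [0, 0, 0], "fingers": 0.3}]}}

```text
clock: 8.0
position: [0.5154, -0.2351, 0.1536]
ee_rot: [-0.0, 1.0, -0.0, -0.001]
contact_force: [0.7, 0.5, 0.2]
width: 0.0391
gripper_force: 30.4
```

```bash
python3 snap.py w7
python3 - <<'E'
from h import *
a=np.load("w7.npz"); C=(a["K"],a["R"],a["t"]); im=a["im"].copy()
th=np.linspace(0,2*np.pi,60)
for r in(.023,.027):
    for x in th: 
        p=proj(C,(.5145+r*np.cos(x),-.2345+r*np.sin(x),.039)).round().astype(int); cv2.circle(im,tuple(map(int,p)),0,(0,255,0),-1)
cv2.imwrite("pics/w7c.png",cv2.resize(im[120:400,160:480],(686,600))[...,::-1])
E
```

```text
8.0 [ 0.51543473 -0.23513576  0.15361423] [-4.88626774e-04  9.99999584e-01 -1.44197432e-04 -7.56265807e-04] 1.020241029138569
```

View pics/w7c.png

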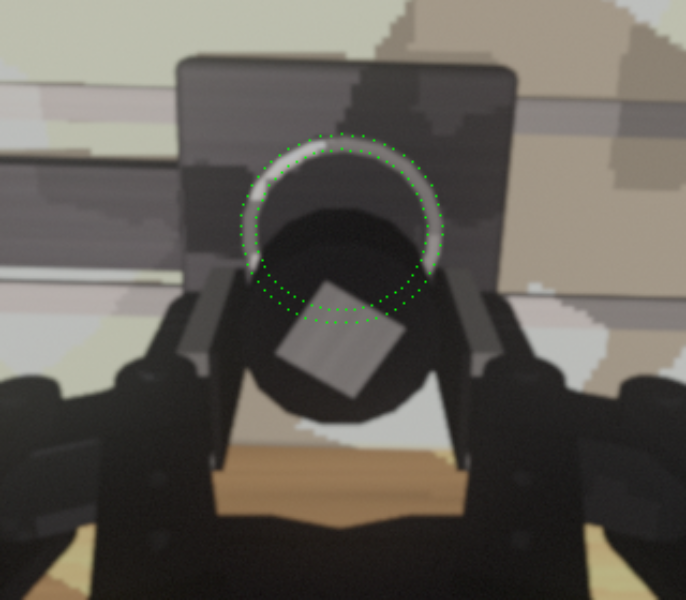

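The ring matches the predicted circle around (342,228), with the puck aligned over it. Lowering now.

>>> {"api": "servo_tool", "payload": {"moves": [{"dp": [-0.003, 0, 0.08], "delta_rot": [0, 0, 0], "fingers": 0.3}, {"dp": [0, 0, 0.06], "delta_rot": [0, 0, 0], "fingers": 0.3}, {"dp": [0, 0, 0.03], "delta_rot": [0, 0, 0], "fingers": 0.3}, {"dp": [0, 0, 0], "delta_rot": [0, 0, 0], "fingers": 0.3}, {"dp": [0, 0, 0], "delta_rot": [0, 0, 0], "fingers": 0.3}]}}

```text
clock: 8.55
position: [0.5153, -0.2358, 0.1203]
ee_rot: [0.0, 1.0, -0.0, 0.0]
contact_force: [0.2, -0.4, 0.0]
width: 0.0386
gripper_force: 30.4
```

>>> {"api": "servo_tool", "payload": {"moves": [{"dp": [0, 0, 0.01], "delta_rot": [0, 0, 0], "fingers": 0.3}, {"dp": [0, 0, 0], "delta_rot": [0, 0, 0], "fingers": 0.3}]}}

```text
clock: 8.75
position: [0.5152, -0.2359, 0.1181]
ee_rot: [0.0, 1.0, -0.001, 0.0]
contact_force: [0.1, 0.1, -0.7]
width: 0.0389
gripper_force: 30.4
```

>>> {"api": "servo_tool", "payload": {"moves": [{"dp": [0, 0, 0.01], "delta_rot": [0, 0, 0], "fingers": 0.3}, {"dp": [0, 0, 0], "delta_rot": [0, 0, 0], "fingers": 0.3}]}}

```text
clock: 8.95
position: [0.5149, -0.2358, 0.1158]
ee_rot: [-0.0, 1.0, -0.001, -0.0]
contact_force: [-0.3, 0.2, -0.5]
width: 0.0387
gripper_force: 30.4
```

>>> {"api": "servo_tool", "payload": {"moves": [{"dp": [0, 0, 0.01], "delta_rot": [0, 0, 0], "fingers": 0.3}, {"dp": [0, 0, 0], "delta_rot": [0, 0, 0], "fingers": 0.3}]}}

```text
clock: 9.15
position: [0.5151, -0.236, 0.1143]
ee_rot: [0.0, 1.0, -0.001, 0.0]
contact_force: [0.1, -0.3, 2.8]
width: 0.0389
gripper_force: 30.6
```

>>> {"api": "servo_tool", "payload": {"moves": [{"dp": [0, 0, 0.005], "delta_rot": [0, 0, 0], "fingers": 0.3}, {"dp": [0, 0, 0], "delta_rot": [0, 0, 0], "fingers": 0.3}]}}

```text
clock: 9.35
position: [0.5151, -0.236, 0.1141]
ee_rot: [0.0, 1.0, -0.001, 0.0]
contact_force: [-3.3, 0.4, 9.4]
width: 0.0388
gripper_force: 31.3
```

Contact came at TCP z = 0.114, which is the floor: 0.034 plus the 0.080 offset seen on the mat. Letting go and looking.

>>> {"api": "servo_tool", "payload": {"moves": [{"dp": [0, 0, -0.005], "delta_rot": [0, 0, 0], "fingers": 0.5}, {"dp": [0, 0, 0], "delta_rot": [0, 0, 0], "fingers": 0.65}, {"dp": [0, 0, 0], "delta_rot": [0, 0, 0], "fingers": 0.65}, {"dp": [0, 0, 0], "delta_rot": [0, 0, 0], "fingers": 0.65}]}}

```text
clock: 9.75
position: [0.5149, -0.2357, 0.1136]
ee_rot: [-0.0, 1.0, -0.001, -0.0]
contact_force: [0.0, 0.8, 0.2]
width: 0.0556
gripper_force: 0.0
```

>>> {"api": "servo_tool", "payload": {"moves": [{"dp": [0, 0, -0.1], "delta_rot": [0, 0, 0], "fingers": 0.65}, {"dp": [0, 0, -0.2], "delta_rot": [0, 0, 0], "fingers": 0.65}, {"dp": [0, 0, -0.2], "delta_rot": [0, 0, 0], "fingers": 0.65}, {"dp": [0, 0, 0], "delta_rot": [0, 0, 0], "fingers": 0.65}, {"dp": [0, 0, 0], "delta_rot": [0, 0, 0], "fingers": 0.65}]}}

```text
clock: 10.25
position: [0.5153, -0.2359, 0.2147]
ee_rot: [0.001, 1.0, -0.001, 0.001]
contact_force: [-0.2, 0.1, -0.3]
width: 0.0555
gripper_force: 0.0
```

```bash
python3 snap.py w8
cat > chk.py <<'E'
import sys
from h import *
a=np.load(sys.argv[1]+".npz"); x,y=map(float,sys.argv[2:4]); C=(a["K"],a["R"],a["t"]); P=cloud(C,a["d"]); h=cv2.cvtColor(a["im"],cv2.COLOR_RGB2HSV).astype(int)
k=np.hypot(P[...,0]-x,P[...,1]-y)<.017; k&=a["d"]>0; q=P[k]; z=np.median(q[:,2]); q=q[abs(q[:,2]-z)<.004]
f=np.linalg.lstsq(np.c_[q[:,:2],np.ones(len(q))],q[:,2],rcond=None)[0]; print("top z",z,"slope",f[:2])
b=k&(h[...,1]<90)&(h[...,2]>90); v,u=np.nonzero(b); print("square",b.sum(),onz(C,(u.mean(),v.mean()),.056).round(4))
kk=(P[...,2]>.036)&(P[...,2]<.045)&(np.hypot(P[...,0]-x,P[...,1]-y)<.032)&(a["d"]>0); r=P[kk]
if len(r)>20:
    e=np.linalg.lstsq(np.c_[2*r[:,:2],np.ones(len(r))],(r[:,:2]**2).sum(1),rcond=None)[0]; print("ring",len(r),e[:2])
E
python3 chk.py w8 .5145 -.2345
python3 - <<'E'
import sys; sys.path.insert(0,".")
import numpy as np,cv2
a=np.load("w8.npz"); cv2.imwrite("pics/w8c.png",cv2.resize(a["im"][100:340,160:480],(640,480))[...,::-1])
E
```

```text
10.25 [ 0.51528239 -0.2359307   0.21470706] [ 5.70527863e-04  9.99999263e-01 -5.92115679e-04  8.92861031e-04] 1.0198730909589921
top z 0.22122972269262312 slope [ 2.5764127  -0.00398065]
square 646 [ 0.5131 -0.2353  0.056 ]
ring 1283 [ 0.51344422 -0.23472964]
```

View pics/w8c.png

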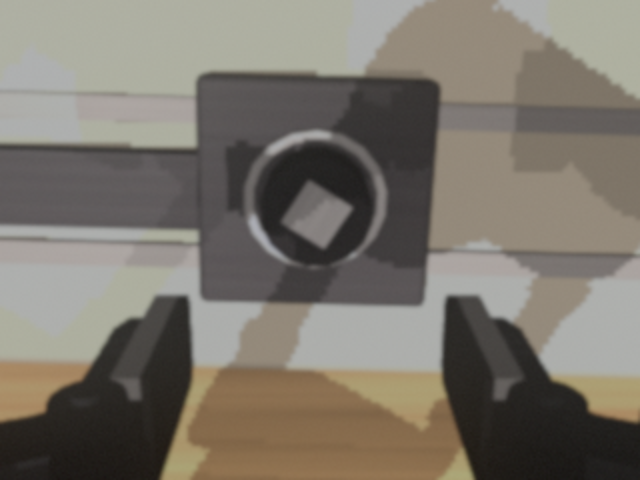

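The puck sits inside the ring: ring about (316,199), bright square (318,214) in the crop. Next, the post.

>>> {"api": "servo_tool", "payload": {"moves": [{"dp": [0.006, -0.2, 0], "delta_rot": [0, 0, 0], "fingers": 0.65}, {"dp": [0.006, -0.2, 0], "delta_rot": [0, 0, 0], "fingers": 0.65}, {"dp": [0.006, -0.2, 0], "delta_rot": [0, 0, 0], "fingers": 0.65}, {"dp": [0, -0.2, 0], "delta_rot": [0, 0, 0], "fingers": 0.65}, {"dp": [0, 0, 0], "delta_rot": [0, 0, 0], "fingers": 0.65}]}}

```text
clock: 10.8
position: [0.5169, -0.0713, 0.2118]
ee_rot: [-0.002, 1.0, 0.002, -0.003]
contact_force: [-0.0, -1.0, -0.6]
width: 0.056
gripper_force: 0.0
```

>>> {"api": "servo_tool", "payload": {"moves": [{"dp": [0, 0, 0.2], "delta_rot": [0, 0, 0], "fingers": 0.65}, {"dp": [0, 0, 0.2], "delta_rot": [0, 0, 0], "fingers": 0.65}, {"dp": [0, 0, 0.08], "delta_rot": [0, 0, 0], "fingers": 0.65}, {"dp": [0, 0, 0], "delta_rot": [0, 0, 0], "fingers": 0.65}, {"dp": [0, 0, 0], "delta_rot": [0, 0, 0], "fingers": 0.65}]}}

```text
clock: 11.3
position: [0.5186, -0.0763, 0.1172]
ee_rot: [-0.0, 1.0, -0.001, -0.001]
contact_force: [-0.5, -0.2, -0.8]
width: 0.0557
gripper_force: 0.0
```

>>> {"api": "servo_tool", "payload": {"moves": [{"dp": [0, 0, 0], "delta_rot": [0, 0, 0], "fingers": 0.3}, {"dp": [0, 0, 0], "delta_rot": [0, 0, 0], "fingers": 0.25}, {"dp": [0, 0, 0], "delta_rot": [0, 0, 0], "fingers": 0.25}, {"dp": [0, 0, 0], "delta_rot": [0, 0, 0], "fingers": 0.25}]}}

```text
clock: 11.7
position: [0.5191, -0.0759, 0.1186]
ee_rot: [0.0, 1.0, -0.001, 0.001]
contact_force: [-0.7, 0.6, -0.8]
width: 0.0212
gripper_force: 0.0
```

Straddling the post loosely. Now sliding home along (-0.028, -1).

>>> {"api": "servo_tool", "payload": {"moves": [{"dp": [0, 0.02, 0], "delta_rot": [0, 0, 0], "fingers": 0.25}, {"dp": [-0.001, 0.05, 0], "delta_rot": [0, 0, 0], "fingers": 0.25}, {"dp": [-0.002, 0.08, 0], "delta_rot": [0, 0, 0], "fingers": 0.25}, {"dp": [-0.003, 0.1, 0], "delta_rot": [0, 0, 0], "fingers": 0.25}, {"dp": [-0.003, 0.1, 0], "delta_rot": [0, 0, 0], "fingers": 0.25}]}}

```text
clock: 12.2
position: [0.5168, -0.1469, 0.1181]
ee_rot: [-0.0, 1.0, -0.001, 0.0]
contact_force: [0.7, 3.5, 2.9]
width: 0.0216
gripper_force: 1.8
```

>>> {"api": "servo_tool", "payload": {"moves": [{"dp": [-0.003, 0.1, 0], "delta_rot": [0, 0, 0], "fingers": 0.25}, {"dp": [-0.003, 0.1, 0], "delta_rot": [0, 0, 0], "fingers": 0.25}, {"dp": [-0.003, 0.1, 0], "delta_rot": [0, 0, 0], "fingers": 0.25}, {"dp": [-0.003, 0.08, 0], "delta_rot": [0, 0, 0], "fingers": 0.25}, {"dp": [-0.001, 0.04, 0], "delta_rot": [0, 0, 0], "fingers": 0.25}]}}

```text
clock: 12.7
position: [0.5141, -0.2319, 0.1179]
ee_rot: [0.0, 1.0, -0.001, 0.0]
contact_force: [0.7, 2.5, 1.3]
width: 0.0213
gripper_force: 1.3
```

>>> {"api": "servo_tool", "payload": {"moves": [{"dp": [-0.001, 0.04, 0], "delta_rot": [0, 0, 0], "fingers": 0.25}, {"dp": [-0.001, 0.04, 0], "delta_rot": [0, 0, 0], "fingers": 0.25}, {"dp": [0, 0.02, 0], "delta_rot": [0, 0, 0], "fingers": 0.25}, {"dp": [0, 0, 0], "delta_rot": [0, 0, 0], "fingers": 0.25}]}}

```text
clock: 13.1
position: [0.5137, -0.2452, 0.1177]
ee_rot: [-0.005, 1.0, -0.002, -0.0]
contact_force: [3.8, 16.0, 5.7]
width: 0.0215
gripper_force: 7.8
```

>>> {"api": "servo_tool", "payload": {"moves": [{"dp": [0, 0.015, 0], "delta_rot": [0, 0, 0], "fingers": 0.25}, {"dp": [0, 0, 0], "delta_rot": [0, 0, 0], "fingers": 0.25}]}}

```text
clock: 13.3
position: [0.5136, -0.2455, 0.1176]
ee_rot: [-0.007, 1.0, -0.002, -0.001]
contact_force: [5.6, 21.8, 7.4]
width: 0.0214
gripper_force: 11.2
```

```bash
python3 snap.py w9
python3 - <<'E'
from ring import *
a=np.load("w9.npz"); C=(a["K"],a["R"],a["t"]); P=cloud(C,a["d"])
h=cv2.cvtColor(a["im"],cv2.COLOR_RGB2HSV).astype(int); m=((h[...,0]<8)|(h[...,0]>170))&(h[...,1]>130)&(h[...,2]>40)
k=m&(abs(P[...,2]-.078)<.006)&(abs(P[...,1]+.25)<.06); v,u=np.nonzero(k); print(k.sum(),P[k].mean(0), onz(C,(u.mean(),v.mean()),.077), P[k].min(0),P[k].max(0))
im,d=imaging.get_image("top"); C=cam("top"); cv2.imwrite("pics/top1.png",im[...,::-1])
z=np.load("top0.npz")["im"]
# stage plate arm end moves: compare plate dark region row
h=cv2.cvtColor(im,cv2.COLOR_RGB2HSV).astype(int); e=proj(C,(.514,-.255,.077)); print(e)
p=red(im,e,20); print(len(p),p.mean(0) if len(p) else 0, onz(C,p.mean(0),.077) if len(p) else 0, onz(C,red(z,(384,209),15).mean(0),.077))
E
```

```text
13.3 [ 0.51363642 -0.24550813  0.11763779] [-7.42861462e-03  9.99969153e-01 -2.48215041e-03 -5.90437946e-04] 0.9929015484777652
1352 [ 0.51606196 -0.24072469  0.0772854 ] [ 0.51588761 -0.24071448  0.077     ] [ 0.50730383 -0.24775005  0.0720046 ] [ 0.52233126 -0.23339894  0.07998784]
[451.99886618 210.45719066]
0 0 0 [ 0.5172494  -0.07587665  0.077     ]
```

View pics/top1.png

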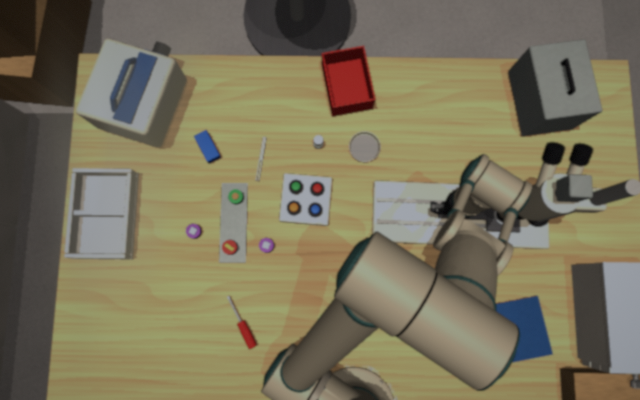

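The top view shows the wrist link at about (500,185) touching the microscope barrel near (522,203), so the stage stopped at about 0.166. I back off and will push from behind with shut fingers, which keeps the wrist about 27 mm farther away.

>>> {"api": "servo_tool", "payload": {"moves": [{"dp": [0, -0.05, 0], "delta_rot": [0, 0, 0], "fingers": 0.25}, {"dp": [0, 0, 0], "delta_rot": [0, 0, 0], "fingers": 0.65}, {"dp": [0, 0, 0], "delta_rot": [0, 0, 0], "fingers": 0.65}, {"dp": [0, 0, 0], "delta_rot": [0, 0, 0], "fingers": 0.65}, {"dp": [0, -0.06, 0], "delta_rot": [0, 0, 0], "fingers": 0.65}]}}

```text
clock: 13.9
position: [0.5142, -0.2325, 0.1179]
ee_rot: [0.001, 1.0, -0.002, 0.001]
contact_force: [-0.2, -0.6, 1.1]
width: 0.0556
gripper_force: 0.0
```

>>> {"api": "servo_tool", "payload": {"moves": [{"dp": [0, 0, -0.15], "delta_rot": [0, 0, 0], "fingers": 0.65}, {"dp": [0, 0, -0.15], "delta_rot": [0, 0, 0], "fingers": 0.65}, {"dp": [0, -0.1, 0], "delta_rot": [0, 0, 0], "fingers": 0.3}, {"dp": [0, -0.12, 0], "delta_rot": [0, 0, 0], "fingers": 0}, {"dp": [0, 0, 0], "delta_rot": [0, 0, 0], "fingers": 0}]}}

```text
clock: 14.4
position: [0.513, -0.1842, 0.178]
ee_rot: [-0.001, 1.0, 0.0, -0.001]
contact_force: [1.1, -0.8, -0.3]
width: 0.0122
gripper_force: 0.0
```

```bash
python3 snap.py w10
python3 - <<'E'
from ring import *
a=np.load("w10.npz"); C=(a["K"],a["R"],a["t"]); P=cloud(C,a["d"])
h=cv2.cvtColor(a["im"],cv2.COLOR_RGB2HSV).astype(int); m=((h[...,0]<8)|(h[...,0]>170))&(h[...,1]>130)&(h[...,2]>40)
k=m&(abs(P[...,2]-.078)<.005)&(abs(P[...,1]+.25)<.06); v,u=np.nonzero(k); print(k.sum(),P[k].mean(0), onz(C,(u.mean(),v.mean()),.077))
s=st();print(s["width"],s["contact_force"],s["qpos"])
E
python3 chk.py w10 .510 -.401
```

```text
14.4 [ 0.51301905 -0.18421805  0.17803504] [-7.92055437e-04  9.99999518e-01  2.27356395e-04 -5.34012290e-04] 1.09690361944155
627 [ 0.51553071 -0.23989884  0.07746466] [ 0.51535321 -0.24005909  0.077     ]
0.004998059462192048 [0.06718561 0.74558866 0.4784518 ] [-4.74223272e-01  3.33983350e-01  1.75740148e+00 -2.36197823e-04
  1.05058309e+00  1.09611882e+00]
top z nan slope [0. 0.]
square 0 [nan nan nan]
ring 1330 [ 0.50802488 -0.3908638 ]
  return _methods._mean(a, axis=axis, dtype=dtype,
  ret = ret.dtype.type(ret / rcount)
chk.py:6: RuntimeWarning: Mean of empty slice.
  b=k&(h[...,1]<90)&(h[...,2]>90); v,u=np.nonzero(b); print("square",b.sum(),onz(C,(u.mean(),v.mean()),.056).round(4))
```

>>> {"api": "servo_tool", "payload": {"moves": [{"dp": [0.01, 0, 0.15], "delta_rot": [0, 0, 0], "fingers": 0}, {"dp": [0, 0, 0.16], "delta_rot": [0, 0, 0], "fingers": 0}, {"dp": [0, 0, 0], "delta_rot": [0, 0, 0], "fingers": 0}, {"dp": [0, 0.08, 0], "delta_rot": [0, 0, 0], "fingers": 0}, {"dp": [0, 0, 0], "delta_rot": [0, 0, 0], "fingers": 0}]}}

```text
clock: 14.95
position: [0.5174, -0.2059, 0.1174]
ee_rot: [0.002, 1.0, -0.001, 0.002]
contact_force: [-0.5, -0.2, 0.4]
width: 0.0001
gripper_force: 0.0
```

>>> {"api": "servo_tool", "payload": {"moves": [{"dp": [0, 0.04, 0], "delta_rot": [0, 0, 0], "fingers": 0}, {"dp": [0, 0.04, 0], "delta_rot": [0, 0, 0], "fingers": 0}, {"dp": [0, 0.03, 0], "delta_rot": [0, 0, 0], "fingers": 0}, {"dp": [0, 0.01, 0], "delta_rot": [0, 0, 0], "fingers": 0}, {"dp": [0, 0, 0], "delta_rot": [0, 0, 0], "fingers": 0}]}}

```text
clock: 15.45
position: [0.5163, -0.2209, 0.1171]
ee_rot: [-0.006, 1.0, -0.003, 0.001]
contact_force: [4.4, 21.7, 8.5]
width: -0.0001
gripper_force: 10.8
```

Run:
```python
from h import *
C=cam("top")
for uv in[(374,182),(373,241),(550,188),(549,247)]: print("top",uv,onz(C,uv,.018).round(4))
z=np.load("w1.npz"); C1=(z["K"],z["R"],z["t"])
for uv in[(126,71),(143,230),(606,87)]: print("w1",uv,onz(C1,uv,.018).round(4))
im,d=imaging.get_image("scene"); cv2.imwrite("pics/s1.png",im[...,::-1]); Cs=cam("scene")
for uv in[(proj(Cs,(.5155,-.240,.077)))]: print(uv)
u,v=map(int,proj(Cs,(.513,-.3,.06))); print(u,v); cv2.imwrite("pics/s1c.png",cv2.resize(im[max(v-80,0):v+80,max(u-110,0):u+110],(770,560))[...,::-1])
s=st(); print(s["effort"],s["qpos"])
```

```text
top (374, 182) [ 0.5992 -0.0582  0.018 ]
top (373, 241) [ 0.4367 -0.0544  0.018 ]
top (550, 188) [ 0.5883 -0.5425  0.018 ]
top (549, 247) [ 0.4262 -0.5294  0.018 ]
w1 (126, 71) [ 0.6021 -0.0575  0.018 ]
w1 (143, 230) [ 0.4368 -0.0506  0.018 ]
w1 (606, 87) [ 0.5881 -0.5271  0.018 ]
[202.40702399 124.52133436]
185 119
[-1.19080657e+01 -3.94149542e+01 -2.02198201e+01 -5.29941827e+00
 -2.36924350e+00  1.05198621e-02] [-0.53414062  0.42324828  1.79425508  0.01438368  0.92911038  1.03380247]
```

View pics/s1c.png

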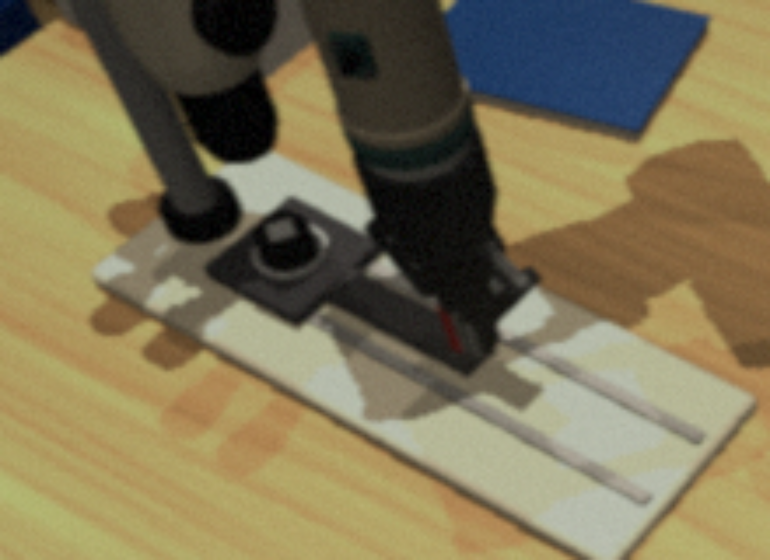

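```bash
python3 snap.py w11
cat > post.py <<'E'
import sys
from h import *
a=np.load(sys.argv[1]+".npz"); C=(a["K"],a["R"],a["t"]); P=cloud(C,a["d"])
h=cv2.cvtColor(a["im"],cv2.COLOR_RGB2HSV).astype(int); m=((h[...,0]<8)|(h[...,0]>170))&(h[...,1]>130)&(h[...,2]>40)
k=m&(abs(P[...,2]-.078)<.005)&(abs(P[...,1]+.25)<.06); v,u=np.nonzero(k); print("post",k.sum(),P[k].mean(0),P[k].min(0),P[k].max(0), onz(C,(u.mean(),v.mean()),.077))
E
python3 post.py w11; python3 post.py w10
python3 - <<'E'
from h import *
# barrel: cloud from scene+top, points above base between heights
for n in("scene","top"):
    z=np.load(n+"0.npz"); P=cloud(cam(n),z["d"]); k=(z["d"]>0)&(abs(P[...,0]-.51)<.06)&(abs(P[...,1]+.42)<.07)
    for lo,hi in((.135,.195),(.21,.26),(.26,.3),(.3,.46)):
        q=P[k&(P[...,2]>lo)&(P[...,2]<hi)]
        if len(q)>30:
            e=np.linalg.lstsq(np.c_[2*q[:,:2],np.ones(len(q))],(q[:,:2]**2).sum(1),rcond=None)[0]; print(n,lo,len(q),e[:2].round(4),np.sqrt(max(e[2]+e[0]**2+e[1]**2,0)).round(4),q.max(0).round(3),q.min(0).round(3))
E
```

```text
15.5 [ 0.51633308 -0.22086815  0.11711573] [-6.22641033e-03  9.99976132e-01 -2.89249032e-03  7.75650112e-04] 1.0338024746408976
post 471 [ 0.51988445 -0.24058646  0.07667524] [ 0.51626212 -0.24676724  0.0730794 ] [ 0.52303474 -0.23308618  0.08006655] [ 0.52006241 -0.24053563  0.077     ]
post 627 [ 0.51553071 -0.23989884  0.07746466] [ 0.50755079 -0.24820388  0.07302962] [ 0.52215471 -0.23268907  0.0798061 ] [ 0.51535321 -0.24005909  0.077     ]
scene 0.135 712 [ 0.4973 -0.4285] 0.0563 [ 0.539 -0.369  0.195] [ 0.487 -0.49   0.135]
scene 0.21 617 [ 0.4867 -0.4203] 0.0689 [ 0.551 -0.351  0.26 ] [ 0.477 -0.49   0.21 ]
scene 0.26 938 [ 0.5051 -0.4201] 0.0589 [ 0.559 -0.35   0.3  ] [ 0.475 -0.49   0.26 ]
scene 0.3 1415 [ 0.5157 -0.4164] 0.0553 [ 0.569 -0.355  0.372] [ 0.475 -0.488  0.3  ]
top 0.135 64 [ 0.5079 -0.402 ] 0.024 [ 0.511 -0.377  0.188] [ 0.483 -0.408  0.15 ]
top 0.21 107 [ 0.5098 -0.3976] 0.0361 [ 0.546 -0.354  0.26 ] [ 0.471 -0.411  0.214]
top 0.26 358 [ 0.5174 -0.418 ] 0.0572 [ 0.546 -0.35   0.3  ] [ 0.47  -0.489  0.26 ]
top 0.3 3237 [ 0.5198 -0.4262] 0.0521 [ 0.57  -0.361  0.46 ] [ 0.469 -0.49   0.3  ]
```

The post stayed at y = -0.2405 under about 22 N in two different pushes. The nest therefore lies at y ≈ -0.40, which is under the lens axis (barrel edge -0.354 minus 42 mm ≈ -0.397), so the stage is against its stop. The drawn-out start was simply not at 0. I back off and go to the key pad.

>>> {"api": "servo_tool", "payload": {"moves": [{"dp": [0, -0.1, 0], "delta_rot": [0, 0, 0], "fingers": 0}, {"dp": [0, -0.1, 0], "delta_rot": [0, 0, 0], "fingers": 0}, {"dp": [0, -0.1, -0.2], "delta_rot": [0, 0, 0], "fingers": 0}, {"dp": [0, 0, -0.24], "delta_rot": [0, 0, 0], "fingers": 0}, {"dp": [0, 0, -0.2], "delta_rot": [0, 0, 0], "fingers": 0}]}}

```text
clock: 16.05
position: [0.5161, -0.1667, 0.2466]
ee_rot: [0.001, 1.0, -0.0, 0.001]
contact_force: [0.6, -0.1, -0.1]
width: 0.0001
gripper_force: 0.0
```

```bash
python3 snap.py w12; python3 post.py w12;python3 - <<'E'
from h import *
im,d=imaging.get_image("scene"); C=cam("scene"); P=cloud(C,d)
k=(d>0)&(np.hypot(P[...,0]-.511,P[...,1]+.3995)<.016)&(P[...,2]<.1)&(P[...,2]>.045); q=P[k]; print(len(q),np.median(q,0)); f=np.linalg.lstsq(np.c_[q[:,:2],np.ones(len(q))],q[:,2],rcond=None)[0]; print(f)
E
```

```text
16.05 [ 0.51613103 -0.16666252  0.24663546] [ 5.51969310e-04  9.99999425e-01 -8.36094221e-05  9.15556353e-04] 1.1305186170076018
post 342 [ 0.51498651 -0.23998775  0.07756818] [ 0.50716446 -0.24785899  0.07320292] [ 0.5220879  -0.23303867  0.08027958] [ 0.51482703 -0.2401669   0.077     ]
97 [ 0.51129547 -0.39890455  0.05616972]
[-0.0218215  -0.03046981  0.05511335]
```

>>> {"api": "servo_tool", "payload": {"moves": [{"dp": [0.02, -0.22, 0], "delta_rot": [0, 0, 0], "fingers": 0}, {"dp": [0.02, -0.22, 0], "delta_rot": [0, 0, 0], "fingers": 0}, {"dp": [0.02, -0.22, 0], "delta_rot": [0, 0, 0], "fingers": 0}, {"dp": [0.02, -0.22, 0], "delta_rot": [0, 0, 0], "fingers": 0}, {"dp": [0.02, -0.22, 0], "delta_rot": [0, 0, 0], "fingers": 0}]}}

```text
clock: 16.65
position: [0.536, 0.0543, 0.2437]
ee_rot: [0.0, 1.0, -0.001, 0.0]
contact_force: [0.4, 0.8, -0.2]
width: -0.0002
gripper_force: 0.0
```

>>> {"api": "servo_tool", "payload": {"moves": [{"dp": [0.02, -0.1, 0], "delta_rot": [0, 0, 0], "fingers": 0}, {"dp": [0, 0, 0], "delta_rot": [0, 0, 0], "fingers": 0}, {"dp": [0, 0, 0], "delta_rot": [0, 0, 0], "fingers": 0}]}}

```text
clock: 16.95
position: [0.54, 0.0729, 0.2435]
ee_rot: [0.0, 1.0, -0.0, -0.0]
contact_force: [-0.2, -0.1, -0.5]
width: 0.0002
gripper_force: 0.0
```

```bash
python3 snap.py w13
cat > keys.py <<'E'
import sys
from h import *
a=np.load(sys.argv[1]+".npz"); C=(a["K"],a["R"],a["t"]); h=cv2.cvtColor(a["im"],cv2.COLOR_RGB2HSV).astype(int); P=cloud(C,a["d"])
B={"amber":((.5233,.1633),5,22),"blue":((.5184,.1054),100,130),"green":((.581,.159),45,90),"red":((.576,.1009),170,5)}
for n,(xy,lo,hi) in B.items():
    hm=(h[...,0]>=lo)&(h[...,0]<=hi) if lo<hi else (h[...,0]>=lo)|(h[...,0]<=hi)
    k=hm&(h[...,1]>110)&(h[...,2]>50)&(np.hypot(P[...,0]-xy[0],P[...,1]-xy[1])<.02)&(abs(P[...,2]-.039)<.0035)&(a["d"]>0)
    v,u=np.nonzero(k); print(n,k.sum(),P[k].mean(0).round(4) if k.any() else "",onz(C,(u.mean(),v.mean()),.039).round(4) if k.any() else "", (P[k].max(0)-P[k].min(0)).round(4) if k.any() else "")
E
python3 keys.py w13
```

```text
16.95 [0.54001901 0.072906   0.24351823] [ 4.64191357e-04  9.99999835e-01 -7.37836383e-05 -3.30973398e-04] 1.5782880080987851
amber 64 [0.5258 0.1632 0.0402] [0.5255 0.1636 0.039 ] [0.026  0.0258 0.007 ]
blue 25 [0.5196 0.112  0.0404] [0.5193 0.1122 0.039 ] [0.0253 0.0212 0.0068]
green 0   
red 65 [0.5758 0.1029 0.041 ] [0.5756 0.1031 0.039 ] [0.023  0.0239 0.0068]
```

The puck top reads 0.056 (seated) and the post has not moved. I centre over the pad and measure the keys from colour contours.

>>> {"api": "servo_tool", "payload": {"moves": [{"dp": [0, -0.15, -0.1], "delta_rot": [0, 0, 0], "fingers": 0}, {"dp": [0, -0.14, -0.1], "delta_rot": [0, 0, 0], "fingers": 0}, {"dp": [0, 0, 0], "delta_rot": [0, 0, 0], "fingers": 0}, {"dp": [0, 0, 0], "delta_rot": [0, 0, 0], "fingers": 0}]}}

```text
clock: 17.4
position: [0.5403, 0.13, 0.284]
ee_rot: [0.001, 1.0, -0.001, 0.0]
contact_force: [0.5, -1.1, -0.1]
width: -0.0001
gripper_force: 0.0
```

```bash
python3 snap.py w14
cat > keys2.py <<'E'
import sys
from h import *
G={}
for f in sys.argv[1:]:
    a=np.load(f+".npz"); C=(a["K"],a["R"],a["t"]); h=cv2.cvtColor(a["im"],cv2.COLOR_RGB2HSV).astype(int)
    B={"amber":((.5233,.1633),8,25),"blue":((.5184,.1054),100,130),"green":((.581,.159),45,90),"red":((.576,.1009),170,6)}
    v,u=np.mgrid[:400,:640]
    for n,(xy,lo,hi) in B.items():
        e=proj(C,(*xy,.039)); hm=(h[...,0]>=lo)&(h[...,0]<=hi) if lo<hi else (h[...,0]>=lo)|(h[...,0]<=hi)
        m=(hm&(h[...,1]>100)&(h[...,2]>40)&(np.hypot(u-e[0],v-e[1])<28)).astype(np.uint8)
        c=max(cv2.findContours(m,0,1)[0],key=cv2.contourArea,default=None)
        if c is None or len(c)<6: print(f,n,"none",e); continue
        el=cv2.fitEllipse(cv2.convexHull(c)); x=onz(C,el[0],.039); G.setdefault(n,[]).append((C,el[0])); print(f,n,np.round(el[0],1),np.round(el[1],1),x.round(4))
for n,g in G.items():
    if len(g)>1: print("tri",n,tri(*g[0],*g[1]))
E
python3 keys2.py w13 w14
```

```text
17.4 [0.54033655 0.12999262 0.28400775] [ 5.34311610e-04  9.99999465e-01 -8.42124710e-04  2.73575077e-04] 1.684271647917632
w13 amber [208.4 209.5] [28.9 30. ] [0.5213 0.166  0.039 ]
w13 blue [277.8 215.1] [26.5 27.8] [0.5164 0.1078 0.039 ]
w13 green [206.9 139.7] [25.8 28.4] [0.5795 0.1619 0.039 ]
w13 red [281.3 145.3] [30.1 30.7] [0.5751 0.103  0.039 ]
w14 amber [281.9 197.2] [25.5 25.7] [0.5212 0.1654 0.039 ]
w14 blue [342.8 202.1] [23.6 24.4] [0.5163 0.1072 0.039 ]
w14 green [285.1 135.4] [22.9 24.1] [0.5795 0.1607 0.039 ]
w14 red [349.2 140.2] [26.8 27. ] [0.5751 0.1025 0.039 ]
tri amber (array([0.52208831, 0.16507791, 0.04166681]), np.float64(0.00020701223653854333))
tri blue (array([0.51718765, 0.10741807, 0.04176491]), np.float64(0.0002078326217701123))
tri green (array([0.58005426, 0.16019359, 0.0444477 ]), np.float64(9.136742495617193e-05))
tri red (array([0.57545446, 0.10272676, 0.04199738]), np.float64(3.3607856842116335e-05))
```

View pics/w14.png

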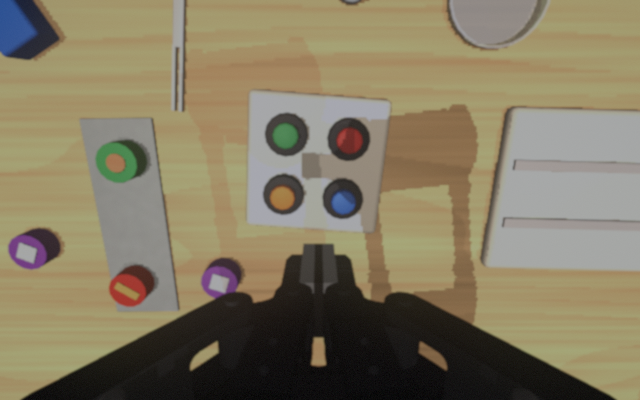

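The view shows four keys: green (286,134), red (349,139), amber (283,195), blue (343,200). Measured: amber (0.521,0.1655), blue (0.5165,0.107), green (0.580,0.161). Pressing amber.

>>> {"api": "servo_tool", "payload": {"moves": [{"dp": [-0.095, -0.178, 0], "delta_rot": [0, 0, 0], "fingers": 0}, {"dp": [0, 0, 0.2], "delta_rot": [0, 0, 0], "fingers": 0}, {"dp": [0, 0, 0.2], "delta_rot": [0, 0, 0], "fingers": 0}, {"dp": [0, 0, 0.2], "delta_rot": [0, 0, 0], "fingers": 0}, {"dp": [0, 0, 0.2], "delta_rot": [0, 0, 0], "fingers": 0}]}}

```text
clock: 17.95
position: [0.5206, 0.165, 0.1218]
ee_rot: [0.0, 1.0, -0.001, -0.001]
contact_force: [-0.2, -0.4, -0.5]
width: -0.0001
gripper_force: 0.0
```

>>> {"api": "servo_tool", "payload": {"moves": [{"dp": [0, 0, 0.03], "delta_rot": [0, 0, 0], "fingers": 0}, {"dp": [0, 0, 0], "delta_rot": [0, 0, 0], "fingers": 0}, {"dp": [0, 0, 0], "delta_rot": [0, 0, 0], "fingers": 0}]}}

```text
clock: 18.25
position: [0.5225, 0.1663, 0.1192]
ee_rot: [-0.0, 1.0, -0.001, 0.001]
contact_force: [-0.0, -0.0, 0.2]
width: 0.0
gripper_force: 0.0
```

>>> {"api": "servo_tool", "payload": {"moves": [{"dp": [0, 0, 0.02], "delta_rot": [0, 0, 0], "fingers": 0}, {"dp": [0, 0, 0.02], "delta_rot": [0, 0, 0], "fingers": 0}, {"dp": [0, 0, 0], "delta_rot": [0, 0, 0], "fingers": 0}, {"dp": [0, 0, 0], "delta_rot": [0, 0, 0], "fingers": 0}]}}

```text
clock: 18.65
position: [0.5229, 0.1669, 0.1111]
ee_rot: [-0.0, 1.0, -0.0, 0.002]
contact_force: [2.2, -1.1, 4.1]
width: -0.0003
gripper_force: 1.8
```

>>> {"api": "servo_tool", "payload": {"moves": [{"dp": [0, 0, 0.01], "delta_rot": [0, 0, 0], "fingers": 0}, {"dp": [0, 0, 0.01], "delta_rot": [0, 0, 0], "fingers": 0}, {"dp": [0, 0, 0], "delta_rot": [0, 0, 0], "fingers": 0}, {"dp": [0, 0, 0], "delta_rot": [0, 0, 0], "fingers": 0}]}}

```text
clock: 19.05
position: [0.5229, 0.1669, 0.1102]
ee_rot: [-0.0, 1.0, -0.0, 0.003]
contact_force: [-2.2, -2.7, 27.4]
width: 0.0
gripper_force: 13.6
```

Run:
```python
from h import *
H=np.array(imaging.calibration("wrist")["hand_eye"])
for n in("w12","w14"):
    a=np.load(n+".npz"); K=a["K"]; d=a["d"]; v,u=np.mgrid[:400,:640]
    p=np.stack([(u-K[0,2])/K[0,0]*d,(v-K[1,2])/K[1,1]*d,d],-1)@H[:3,:3].T+H[:3,3]
    k=(d>0)&(abs(p[...,0])<.02)&(abs(p[...,1])<.03)&(p[...,2]<.1)&(p[...,2]>.04); q=p[k]
    print(n,len(q),np.percentile(q[:,2],[90,99,100]),q[:,:2].min(0),q[:,:2].max(0)); t=q[q[:,2]>.068]; print(t[:,:2].min(0),t[:,:2].max(0))
im,d=imaging.get_image("scene"); C=cam("scene"); P=cloud(C,d)
h=cv2.cvtColor(im,cv2.COLOR_RGB2HSV).astype(int); v,u=np.mgrid[:400,:640]; e=proj(C,(.521,.1655,.039)); m=(h[...,0]>5)&(h[...,0]<20)&(h[...,1]>180)&(np.hypot(u-e[0],v-e[1])<10)
print(e,m.sum(),np.median(P[m],0)); s=st(); print(s["position"],s["contact_force"])
```

```text
w12 1950 [0.06293451 0.06753812 0.06888337] [ 0.00524434 -0.01429262] [0.01144547 0.01291208]
[ 0.00948746 -0.00572839] [0.01012359 0.00523115]
w14 1947 [0.06290815 0.06768599 0.06856634] [ 0.00538217 -0.01429683] [0.01130541 0.01292788]
[ 0.00990232 -0.00660091] [0.01013566 0.00390679]
[353.42165116 210.61546724] 0 [nan nan nan]
[0.5229469  0.16696454 0.11014436] [-3.2118549  -2.25861245 27.71852499]
  return _methods._mean(a, axis=axis, dtype=dtype,
  ret = um.true_divide(
```

Amber reads 27 N and has bottomed. I release it in small steps to see the spring's course.

>>> {"api": "servo_tool", "payload": {"moves": [{"dp": [0, 0, -0.02], "delta_rot": [0, 0, 0], "fingers": 0}, {"dp": [0, 0, 0], "delta_rot": [0, 0, 0], "fingers": 0}]}}

```text
clock: 19.3
position: [0.5225, 0.167, 0.1114]
ee_rot: [-0.0, 1.0, -0.0, 0.002]
contact_force: [3.0, -0.4, 3.1]
width: -0.0002
gripper_force: 1.7
```

>>> {"api": "servo_tool", "payload": {"moves": [{"dp": [0, 0, -0.008], "delta_rot": [0, 0, 0], "fingers": 0}, {"dp": [0, 0, 0], "delta_rot": [0, 0, 0], "fingers": 0}]}}

```text
clock: 19.5
position: [0.5217, 0.167, 0.1116]
ee_rot: [-0.0, 1.0, -0.001, 0.0]
contact_force: [2.7, -0.1, 3.3]
width: -0.0
gripper_force: 1.6
```

>>> {"api": "servo_tool", "payload": {"moves": [{"dp": [0, 0, -0.008], "delta_rot": [0, 0, 0], "fingers": 0}, {"dp": [0, 0, 0], "delta_rot": [0, 0, 0], "fingers": 0}]}}

```text
clock: 19.7
position: [0.5211, 0.1669, 0.1128]
ee_rot: [-0.0, 1.0, -0.001, -0.0]
contact_force: [1.2, 0.9, 3.0]
width: 0.0003
gripper_force: 1.3
```

>>> {"api": "servo_tool", "payload": {"moves": [{"dp": [0, 0, -0.008], "delta_rot": [0, 0, 0], "fingers": 0}, {"dp": [0, 0, 0], "delta_rot": [0, 0, 0], "fingers": 0}]}}

```text
clock: 19.9
position: [0.5207, 0.1668, 0.1144]
ee_rot: [0.0, 1.0, -0.001, -0.001]
contact_force: [1.9, 0.3, 1.6]
width: 0.0002
gripper_force: 0.9
```

The spring falls 4→0 N between z = 0.1105 and 0.116, so amber went fully down. Lift and go to blue.

>>> {"api": "servo_tool", "payload": {"moves": [{"dp": [0, 0, -0.1], "delta_rot": [0, 0, 0], "fingers": 0}, {"dp": [-0.01, 0.15, 0], "delta_rot": [0, 0, 0], "fingers": 0}, {"dp": [-0.01, 0.15, 0], "delta_rot": [0, 0, 0], "fingers": 0}, {"dp": [0, 0, 0], "delta_rot": [0, 0, 0], "fingers": 0}, {"dp": [0, 0, 0], "delta_rot": [0, 0, 0], "fingers": 0}]}}

```text
clock: 20.4
position: [0.5161, 0.1064, 0.134]
ee_rot: [-0.0, 1.0, -0.001, -0.002]
contact_force: [-0.7, 0.4, -0.5]
width: 0.0001
gripper_force: 0.0
```

>>> {"api": "servo_tool", "payload": {"moves": [{"dp": [0, 0, 0.08], "delta_rot": [0, 0, 0], "fingers": 0}, {"dp": [0, 0, 0.03], "delta_rot": [0, 0, 0], "fingers": 0}, {"dp": [0, 0, 0.02], "delta_rot": [0, 0, 0], "fingers": 0}, {"dp": [0, 0, 0], "delta_rot": [0, 0, 0], "fingers": 0}, {"dp": [0, 0, 0], "delta_rot": [0, 0, 0], "fingers": 0}]}}

```text
clock: 20.9
position: [0.5166, 0.1075, 0.1104]
ee_rot: [0.0, 1.0, -0.0, -0.001]
contact_force: [-4.7, -0.2, 14.5]
width: -0.0002
gripper_force: 7.7
```

Blue is bottomed (14.5 N at z = 0.1104). Release and go to green.

>>> {"api": "servo_tool", "payload": {"moves": [{"dp": [0, 0, -0.13], "delta_rot": [0, 0, 0], "fingers": 0}, {"dp": [0.16, -0.13, 0], "delta_rot": [0, 0, 0], "fingers": 0}, {"dp": [0.16, -0.14, 0], "delta_rot": [0, 0, 0], "fingers": 0}, {"dp": [0, 0, 0], "delta_rot": [0, 0, 0], "fingers": 0}, {"dp": [0, 0, 0], "delta_rot": [0, 0, 0], "fingers": 0}]}}

```text
clock: 21.4
position: [0.5809, 0.1617, 0.134]
ee_rot: [0.0, 1.0, 0.0, -0.001]
contact_force: [-0.2, -0.4, 0.9]
width: 0.0001
gripper_force: 0.0
```

>>> {"api": "servo_tool", "payload": {"moves": [{"dp": [0, 0, 0.08], "delta_rot": [0, 0, 0], "fingers": 0}, {"dp": [0, 0, 0.03], "delta_rot": [0, 0, 0], "fingers": 0}, {"dp": [0, 0, 0.02], "delta_rot": [0, 0, 0], "fingers": 0}, {"dp": [0, 0, 0], "delta_rot": [0, 0, 0], "fingers": 0}, {"dp": [0, 0, 0], "delta_rot": [0, 0, 0], "fingers": 0}]}}

```text
clock: 21.9
position: [0.5794, 0.1604, 0.1105]
ee_rot: [0.0, 1.0, -0.001, -0.001]
contact_force: [-3.9, -0.7, 12.7]
width: 0.0002
gripper_force: 6.2
```

>>> {"api": "servo_tool", "payload": {"moves": [{"dp": [0, 0, -0.13], "delta_rot": [0, 0, 0], "fingers": 0}, {"dp": [0, 0, -0.2], "delta_rot": [0, 0, 0], "fingers": 0}, {"dp": [0, 0, -0.2], "delta_rot": [0, 0, 0], "fingers": 0}, {"dp": [0, 0, 0], "delta_rot": [0, 0, 0], "fingers": 0}, {"dp": [0, 0, 0], "delta_rot": [0, 0, 0], "fingers": 0}]}}

```text
clock: 22.4
position: [0.5808, 0.1603, 0.2156]
ee_rot: [0.0, 1.0, -0.001, 0.001]
contact_force: [-0.3, -0.9, -1.4]
width: -0.0004
gripper_force: 0.0
```

Run:
```python
from h import *
im,d=imaging.get_image("scene"); C=cam("scene"); P=cloud(C,d)
k=(d>0)&(np.hypot(P[...,0]-.511,P[...,1]+.3995)<.016)&(P[...,2]<.1)&(P[...,2]>.045); print(k.sum(),np.median(P[k],0))
h=cv2.cvtColor(im,cv2.COLOR_RGB2HSV).astype(int); m=((h[...,0]<8)|(h[...,0]>170))&(h[...,1]>130)&(abs(P[...,1]+.24)<.03)&(abs(P[...,0]-.515)<.03); print(m.sum(),P[m].mean(0))
s=st(); print(s["clock"],s["position"],s["contact_force"],abs(s["qd"]).max())
```

```text
94 [ 0.5118641  -0.399853    0.05596379]
89 [ 0.51863484 -0.23630012  0.06027411]
22.45 [0.5801077  0.16027593 0.21414511] [-0.21752786  0.28576972  0.34527754] 0.023196826985718955
```

The puck is still seated (top at 0.056), the stage is home and the robot is clear. Handing in.

```bash
python3 -c "
from rig import manip; print(manip.sign_off())"
```

```text
the job is handed in; nothing more can be done
None
```

Job handed in at about 22 s of the 61 s allowed: the black puck is seated in the ring, the stage is against its home stop, and amber, blue and green were each pressed fully down in order (by force readings). The wrist brushed the microscope barrel once, at about 22 N. The judge's verdict was not shown.

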